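Show the heel tack to the bench camera in an inspection mirror

ROBOT

A 6-joint arm with a two-finger parallel gripper is mounted at the origin on the work surface. World frame = base frame: x ahead of the robot, y to its left, z up, the work surface at z = 0. Lengths are in m, angles in rad, forces in N, time in s.
With the tool pointing down it reaches from about 0.3 to 0.875 m from the base axis. Payload 6.4 kg.
Tool frame: the origin (TCP) lies midway between the tips of the shut fingers; the grasp point (between the pads) lies 19 mm behind it; z points along the fingers, y is the line along which they close (so a half turn about z gives the same grasp; the last joint's range is limited). The gripper opens to 85 mm and grips with 20 to 120 N. Pads are 22 mm wide; open, the fingers measure 114 mm over their backs; the gripper's body (76 mm by 85 mm) begins 54 mm behind the grasp point. The pads swing forward as they close: fully open they stand 13 mm farther back than shut.
Start: joints at [1.011, 0.181, 1.607, -0, 1.354, -0.206], TCP at [0.199, 0.539, 0.231] pointing down, gripper open.
Joint ranges: [-2.99, 2.99], [-0.89, 2.07], [0.3, 2.58], [-1.14, 4.28], [0, 2.63], [-3.12, 3.12]. Speed limits (rad/s): [2.57, 2.57, 3.01, 3.14, 3.14, 3.14].

INTERFACE

Orientations are given as [roll, pitch, yaw] about the fixed x, y, z axes, in that order (R = Rz(yaw) Ry(pitch) Rx(roll)).
In Python, from workcell import r, imaging, ticket gives the robot as it stands. The module is installed in compiled form; this text tells all that it offers.
- The arm moves only by the shell command python3 -m creep 'ROWS'. ROWS is JSON, a list that holds one entry, the list of rows, each a list of 7 numbers: the shift along the tool's x, y, z in units of 40 mm (1.0 is 40 mm), then the turn, a rotation vector about the tool's x, y, z in units of 5 degrees (1.0 is 5 degrees), then the finger opening in mm, from 0 to 85.4. A call has 1 to 12 rows; each row is the pose to reach, as a shift and turn from the pose commanded when the call began, along the tool's axes at that moment; what a row does not reach only later rows make up. A row lasts 1/10 s, in which the tool goes at most 50 mm and 8.59 degrees, less where a joint would pass 70% of its speed; a pose out of reach is approached as far as the arm can. A call with a gripper value outside its range is refused whole. The fingers move at their own pace and stop on an object; the grip force is fixed at half the most. Time passes only in rows, so rows that repeat a pose let the fingers close. It gives the time, the measured TCP pose, the force, the opening and the grip force at its end, in the units of the state.
- r.state(): the state, without advancing time (a new reading comes with each control period).
- imaging.grab_frame(name): name is "scene" or "top" or "wrist"; returns a dict with "image" (384x512x3 uint8, red, green, blue), "depth" (384x512 float32, m along the optical axis (not along the pixel's ray), 0 where there is no reading), "fx", "fy", "cx", "cy" (pixels), "xyz" and "attitude" of the camera in the world; the wrist camera has in their place "T_tool_cam" (4x4, takes a point from camera to tool coordinates, whose origin is the TCP and whose axes are the flange's). Camera axes: x right, y up, looking along -z (the intrinsics and any distortion apply to the point x, -y, -z); pixel columns grow to the right and rows downward; lengths in m; the calibration is good to about 2 mm. The wrist camera is an equidistant fisheye: a pixel r from the principal point sees the ray r / f radians off the axis. A picture is of the moment at which its call begins: read the wrist's pose just before it.
- ticket.job_done(): hands the job in; it is judged then, once.
The state is a dict: "clock": time; "joint_positions": joint angles; "qd": joint speeds; "joint_efforts": joint torques, N m; "tool_pos": TCP position; "ee_rot": TCP orientation; "ft_force": force on the tool from outside, world axes, zero at the start; "torque": the same for the moment, N m; "width": finger opening in m; "grasp_force": force on a finger pad.
Only numpy, scipy, OpenCV 4.12 (cv2) and the standard library are available. Lean on these libraries where they do the work, as an engineer would, in place of code of your own. Each camera call takes 0.05 s, during which the arm holds its last target. There are 200 camera calls.

TASK

Pick up the round inspection mirror by its handle and hold it under the bench camera, which looks straight down, with the glass centred below the lens, level with the steel tack in the back of the heel of the child's last on the log block, and tilted halfway between lens and tack so that the camera sees the tack in the glass. Finish while still holding the mirror there in the gripper, steady and touching nothing else. Do not touch the last or the camera stand, and leave everything else on the bench where it lies.

Things in the scene. Friction and masses are not known exactly. Their poses are not given: they have to be found in the camera images.
- mirror: Loose inspection mirror, 90 g, lying glass up. Origin under the middle of the round head (76 mm across, 8 mm thick), at its underside; z is where the glass faces, the handle points to -x. Thin 6 mm stem, then a straight black grip from x = -72 to -172 mm, 16 mm wide (y), 14 mm thick (z = 0 to 14 mm). Balances near x = -80 mm. Rigid: the head does not turn on the handle.
- glass (a point): middle of the mirror glass (glass 70 mm across), on its face, 9 mm above the mirror's origin along its z; same axes as the mirror
- camera_stand: Fixed bench camera: pen-shaped aluminium camera (33 mm thick, 118 mm long, clamp ring 44 mm) upright, looking straight down. Origin on the bench straight below the lens, z up. Column 16 mm thick, 414 mm tall, on a base 130 x 110 x 14 mm, both centred at y = +165 mm; a boom at 320 mm height joins column and camera. The space between bench and lens is free.
- lens (a point): centre of the camera's lens, the camera's lowest point, 250 mm above the bench; it looks straight down
- heel_last: Fixed: wooden child's last (150 mm long, 58 mm wide) with a woven sole, pinned on a round log block (116 mm across, 60 mm tall). Origin under the middle of the block, z up; the toe points to -x, the heel to +x, towards the point below the lens (within 3 mm). Its top is 143 mm above the bench.
- tack (a point): head of the steel tack (14 mm across) in the back of the last's heel, at x = 78, y = 0, z = 100 mm of heel_last; it faces along the last's +x. It is 110 to 150 mm (horizontally) from the line straight below the lens.
- handle_end (a point): middle of the far end of the mirror's grip, at x = -172, z = 7 mm of the mirror
- hammer: Bystander: cross-pein hammer, wooden handle, 260 mm long; to be left where it is
- awl: Bystander: small awl with a wooden handle, 140 mm long; to be left where it is
- thread_cone: Bystander: cone of pale thread, 60 mm across the foot, 100 mm tall; to be left where it is
- tack_tin: Bystander: low open steel tin, 68 mm across, 24 mm tall; to be left where it is
- wax: Bystander: cake of beeswax, 70 x 45 x 22 mm; to be left where it is
- spare_last: Bystander: loose wooden child's last standing on the bench, 150 mm long, 73 mm tall, without log block or tack; to be left where it is
- mug: Bystander: white ceramic mug, 80 mm across, 88 mm tall; to be left where it is
There are look-alikes about, which are no part of the job. Leave any brown or green look-alike of the mirror alone.

How it is judged:
By the outcome, as a careful person would: the job done as asked, in the order asked, and still so for the second after the job is handed in, while the arm keeps its last pose, push and grip.
It also fails if it takes over 32 s, if anything falls off the work surface, if the arm or the gripper's body presses on something with over 40 N, if the wrist force passes 120 N, or if a joint passes its speed limit or range.

## Working session

There is one attempt and no reset: what is moved stays moved. The work goes in short steps, Python scripts to look and compute and a shell command to move; the robot and the scene stay as the last step left them, time stands still between calls to the robot, and variables do not carry over. Pictures are saved under pics/ and viewed, at most 10 in all, crops included, and the job is handed in when it is done.

```bash
mkdir -p pics; cat > h.py <<'E'
import numpy as np, cv2
from scipy.spatial.transform import Rotation as R
from workcell import r, imaging, ticket
def cam(name):
    s=r.state(); f=imaging.grab_frame(name)
    if name=="wrist":
        T=np.eye(4);T[:3,:3]=R.from_euler('xyz',s['ee_rot']).as_matrix();T[:3,3]=s['tool_pos'];f['T']=T@f['T_tool_cam']
    else:
        T=np.eye(4);a=np.array(f['attitude']);T[:3,:3]=R.from_euler('xyz',a).as_matrix() if a.size==3 else a;T[:3,3]=f['xyz'];f['T']=T
    return f
def ray(f,u,v):
    return f['T'][:3,:3]@np.array([(u-f['cx'])/f['fx'],-(v-f['cy'])/f['fy'],-1.]),f['T'][:3,3]
def onplane(f,u,v,z):
    d,o=ray(f,u,v); return o+d*(z-o[2])/d[2]
def bydepth(f,u,v):
    d,o=ray(f,u,v); return o+d*f['depth'][int(round(v)),int(round(u))]
E
python3 - <<'E'
from h import *
for n in("top","scene"):
    f=cam(n);cv2.imwrite(f'pics/{n}.png',f['image'][:,:,::-1]);np.save(n+'.npy',f,allow_pickle=True)
    print(n,f['fx'],f['cx'],f['cy'],f['xyz'],f['attitude'],[k for k in f])
print(r.state())
E
```

```text
top 460.1837094896578 250.91535261119915 189.95718789475413 [ 0.27215415 -0.01018744  1.56947864] [ 1.75112603e-01 -9.57899924e-04 -1.58270184e+00] ['image', 'depth', 'fx', 'fy', 'cx', 'cy', 'xyz', 'attitude', 'T']
scene 434.4399498076186 253.96132780274732 202.05547309043143 [ 1.20633727 -0.34500904  1.30449509] [0.58071112 0.01500911 1.08521118] ['image', 'depth', 'fx', 'fy', 'cx', 'cy', 'xyz', 'attitude', 'T']
{'clock': 0.1, 'joint_positions': array([ 1.01070232e+00,  1.81442521e-01,  1.60784021e+00, -2.16378222e-05,
        1.35380661e+00, -2.06304350e-01]), 'qd': array([-0.00053596, -0.00019018, -0.00274412, -0.0013734 ,  0.00047052,
       -0.00049206]), 'joint_efforts': array([-1.31588799e-04, -4.45872259e+01, -3.52237737e+01, -3.49283673e-04,
        4.13151647e-03,  8.26219946e-06]), 'tool_pos': array([0.1989525 , 0.53898976, 0.23052063]), 'ee_rot': array([-3.14012338e+00, -2.85910998e-04,  2.78780746e+00]), 'ft_force': array([-0.28672969, -0.06275422,  0.77572945]), 'torque': array([-0.00489809,  0.00967749, -0.03492079]), 'grasp_force': 0.0, 'width': 0.0852782908259688}
```

View pics/top.png

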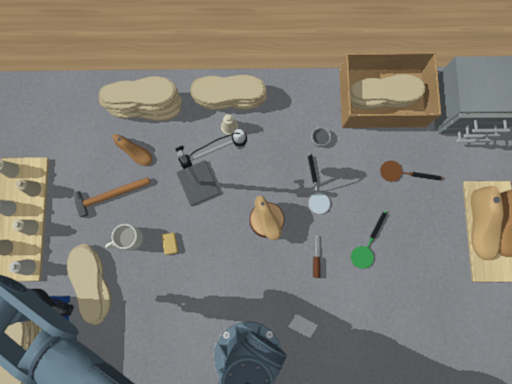

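View pics/scene.png

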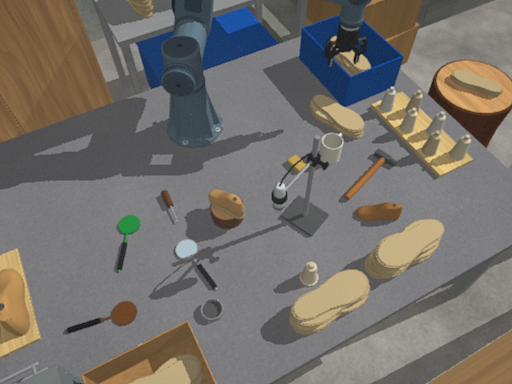

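The top view shows three candidates: the white-glass mirror at (319,204) with its black grip to (312,155), and look-alikes in brown at (391,171) and green at (362,258). I choose the white one. The last on the log is at (267,218), the bench camera at (239,138) and the stand base at (198,183).

```bash
python3 - <<'E'
from h import *
t=np.load('top.npy',allow_pickle=True).item();s=np.load('scene.npy',allow_pickle=True).item()
c=t['image'][115:265,170:350,::-1];a=cv2.resize(c,None,fx=4,fy=4,interpolation=cv2.INTER_CUBIC);cv2.imwrite('pics/ct.png',a)
c=s['image'][125:275,165:345,::-1];cv2.imwrite('pics/cs.png',cv2.resize(c,None,fx=4,fy=4,interpolation=cv2.INTER_CUBIC))
for u,v in[(319,204),(313,165),(315,175),(239,138),(240,143),(185,158),(198,183),(267,218),(262,203),(275,232),(100,100),(400,230)]:print(u,v,bydepth(t,u,v).round(4))
E
```

```text
319 204 [ 0.4964 -0.2474  0.0106]
313 165 [ 0.6324 -0.2311  0.0148]
315 175 [ 0.5975 -0.2371  0.0123]
239 138 [0.6287 0.0167 0.3649]
240 143 [0.6246 0.0148 0.33  ]
185 158 [0.5742 0.1622 0.3668]
198 183 [0.5724 0.1661 0.0209]
267 218 [ 0.437  -0.0642  0.1276]
262 203 [ 0.4824 -0.0487  0.1444]
275 232 [ 0.3954 -0.0902  0.0949]
100 100 [0.8451 0.4886 0.0993]
400 230 [ 0.4046 -0.5202  0.0054]
```

View pics/ct.png

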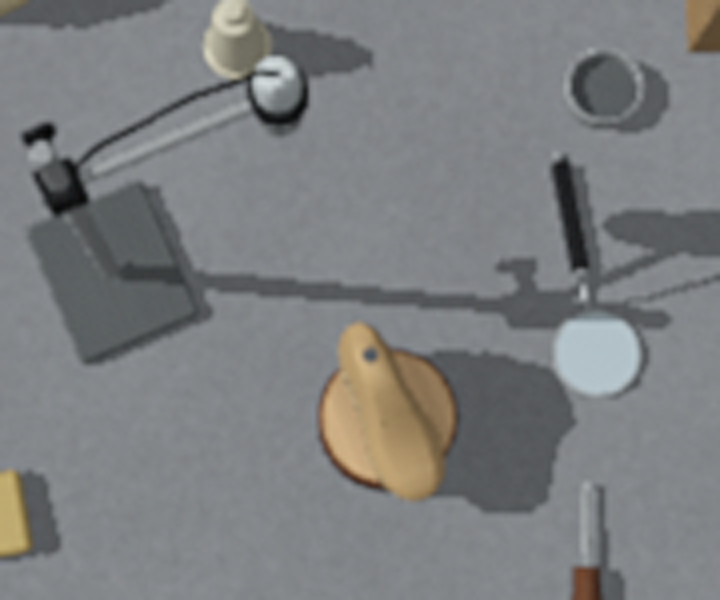

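View pics/cs.png

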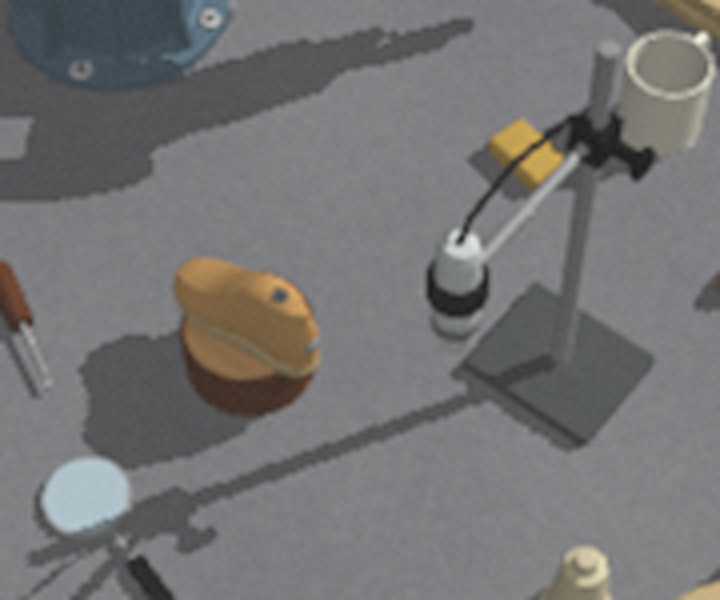

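The crops confirm the choice: white glass at ct (597,353) with the black grip going up from it. In the scene view the tack is at crop (313,347), which is about (243.3,211.8). The camera tip is near crop (455,330).

```bash
python3 - <<'E'
from h import *
from scipy.optimize import least_squares
t=np.load('top.npy',allow_pickle=True).item();s=np.load('scene.npy',allow_pickle=True).item()
def cloud(f):
    v,u=np.mgrid[:384,:512];d=f['depth']
    p=np.stack([(u-f['cx'])/f['fx']*d,-(v-f['cy'])/f['fy']*d,-d],-1)@f['T'][:3,:3].T+f['T'][:3,3]
    p[d==0]=np.nan; return p
def circ(P,rad):
    return least_squares(lambda q:np.hypot(P[:,0]-q[0],P[:,1]-q[1])-rad,P.mean(0)[:2],loss='soft_l1',f_scale=.002).x
for n,f in(('top',t),('scene',s)):
    P=cloud(f);np.save(n+'c.npy',P);X,Y,Z=P[...,0],P[...,1],P[...,2]
    print(n,'bench z',np.nanmedian(Z[(abs(Z)<.02)]))
    m=(np.hypot(X-.627,Y-.01)<.05)&(Z>.24)&(Z<.39)
    for lo,hi in((.24,.28),(.28,.335),(.335,.362),(.362,.39)):
        k=m&(Z>lo)&(Z<hi);Q=P[k]
        if len(Q)>5:print(' cam',lo,hi,len(Q),Q.mean(0).round(4),Q.min(0).round(3),Q.max(0).round(3),circ(Q,.0165).round(4))
    k=(np.hypot(X-.575,Y-.163)<.03)&(Z>.05)&(Z<.3);Q=P[k]
    if len(Q)>5:print(' col',len(Q),Q.mean(0).round(4),circ(Q,.008).round(4))
    k=(np.hypot(X-.574,Y-.165)<.12)&(Z>.009)&(Z<.022);Q=P[k][:,:2]
    rr=cv2.minAreaRect((Q*1000).astype(np.float32));print(' base',len(Q),rr)
    k=(np.hypot(X-.437,Y+.0642)<.12)&(Z>.066);Q=P[k]
    print(' last',cv2.minAreaRect((Q[:,:2]*1000).astype(np.float32)),Q[:,2].max())
    k=(np.hypot(X-.437,Y+.0642)<.12)&(Z>.055)&(Z<.064);Q=P[k]
    print(' log',len(Q),cv2.minEnclosingCircle((Q[:,:2]*1000).astype(np.float32)))
    # mirror glass: bright bluish
    I=f['image'].astype(int);k=(I[...,2]>170)&(I[...,2]>I[...,0]+5)&(np.hypot(X-.4964,Y+.2474)<.06)
    c=cv2.moments(k.astype(np.uint8),True);u,v=c['m10']/c['m00'],c['m01']/c['m00'];print(' glass',k.sum(),u,v,onplane(f,u,v,.009),cv2.minAreaRect((P[k][:,:2]*1000).astype(np.float32)))
    k=(I.sum(-1)<110)&(np.hypot(X-.62,Y+.235)<.08)
    vs,us=np.nonzero(k);W=np.array([onplane(f,u,v,.012) for u,v in zip(us,vs)]);print(' grip',len(W),W.mean(0),cv2.minAreaRect((W[:,:2]*1000).astype(np.float32)),P[k][:,2].mean())
print('tack',onplane(s,243.3,211.8,.1),bydepth(s,243,212))
E
```

```text
top bench z 0.0007360574799566422
 cam 0.24 0.28 10 [0.6289 0.0187 0.2727] [0.627 0.007 0.264] [0.636 0.034 0.28 ] [0.6431 0.0183]
 cam 0.28 0.335 117 [0.6302 0.0257 0.3216] [ 0.621 -0.002  0.28 ] [0.656 0.06  0.335] [0.6386 0.022 ]
 cam 0.335 0.362 60 [0.6328 0.0172 0.3483] [ 0.623 -0.002  0.335] [0.652 0.037 0.362] [0.6436 0.0187]
 cam 0.362 0.39 86 [0.6403 0.0199 0.3703] [0.629 0.006 0.363] [0.654 0.048 0.39 ] [0.6487 0.0292]
 col 86 [0.5729 0.1672 0.1715] [0.5785 0.1704]
 base 1015 ((567.7965698242188, 160.24252319335938), (173.3086395263672, 180.75164794921875), 0.5700975060462952)
 last ((443.1455078125, -65.62789916992188), (97.87926483154297, 131.4795684814453), 81.18358612060547) 0.14795297223594295
 log 356 ((441.7801818847656, -64.71859741210938), 59.57010269165039)
 glass 325 318.7046153846154 203.24615384615385 [ 0.49923766 -0.24669197  0.009     ] ((504.26104736328125, -248.19659423828125), (70.03142547607422, 77.933349609375), 62.30097579956055)
 grip 69 [ 0.62378024 -0.22851643  0.012     ] ((622.503662109375, -228.31240844726562), (87.75172424316406, 9.58356666564941
[... 535 characters left out ...]
base 839 ((577.5169677734375, 160.98452758789062), (129.96151733398438, 111.2305908203125), 23.8239688873291)
 last ((448.4393005371094, -78.45227813720703), (149.84921264648438, 55.62080764770508), 14.165128707885742) 0.14946645091835253
 log 218 ((452.99676513671875, -78.59197235107422), 69.67833709716797)
 glass 294 185.95578231292518 248.12925170068027 [ 0.50020171 -0.25149292  0.009     ] ((498.0985107421875, -251.6304168701172), (63.21918869018555, 69.3110580444336), 0.3023616373538971)<stdin>:29: RuntimeWarning: Mean of empty slice.
  ret = ret.dtype.type(ret / rcount)
Traceback (most recent call last):
IndexError: too many indices for array: array is 1-dimensional, but 2 were indexed
```

```bash
cat >> h.py <<'E'
def go(p,Rm):
    s=r.state();R0=R.from_euler('xyz',s['ee_rot'])
    d=R0.inv().apply(np.array(p)-s['tool_pos'])/.04; w=np.degrees((R0.inv()*R.from_matrix(Rm)).as_rotvec())/5
    print('row',d.round(2),w.round(2),'| need',np.abs(np.linalg.norm(d)*40/50),np.linalg.norm(w)*5/8.59,'w',s['width'],'t',s['clock'])
def down(az):
    c,s_=np.cos(az),np.sin(az); return np.array([[c,s_,0],[s_,-c,0],[0,0,-1.]])
E
python3 - <<'E'
from h import *
s=np.load('scene.npy',allow_pickle=True).item();P=np.load('scenec.npy')
print('tack',onplane(s,243.3,211.8,.1),bydepth(s,243,212))
I=s['image'].astype(int);X,Y=P[...,0],P[...,1]
k=(I.sum(-1)<130)&(np.hypot(X-.62,Y+.235)<.09);vs,us=np.nonzero(k);print(len(us))
if len(us)>3:
    W=np.array([onplane(s,u,v,.012) for u,v in zip(us,vs)]);print(W.mean(0),cv2.minAreaRect((W[:,:2]*1000).astype(np.float32)))
go([.36,.2,.30],down(np.radians(188.5)))
E
```

```text
tack [ 0.51594251 -0.0405311   0.1       ] [ 0.5130383  -0.04037217  0.09454696]
19
[ 0.6301487 -0.2334714  0.012    ] ((623.0534057617188, -233.5687713623047), (92.71994018554688, 11.627223014831543), 9.336263656616211)
row [-6.71 -6.56 -1.73] [-0.02 -0.01 -5.75] | need 7.633550531805088 3.3493028519735155 w 0.0852782908259688 t 0.1
```

```bash
python3 -m creep '[[[-6.7,-6.55,-1.75,0,0,-5.8,85],[-6.7,-6.55,-1.75,0,0,-5.8,85],[-6.7,-6.55,-1.75,0,0,-5.8,85],[-6.7,-6.55,-1.75,0,0,-5.8,85],[-6.7,-6.55,-1.75,0,0,-5.8,85],[-6.7,-6.55,-1.75,0,0,-5.8,85],[-6.7,-6.55,-1.75,0,0,-5.8,85],[-6.7,-6.55,-1.75,0,0,-5.8,85],[-6.7,-6.55,-1.75,0,0,-5.8,85],[-6.7,-6.55,-1.75,0,0,-5.8,85]]]'; python3 - <<'E'
from h import *
go([.50,-.23,.30],down(np.radians(189)))
E
```

```text
clock: 1.1
tool_pos: [0.36, 0.2002, 0.3012]
ee_rot: [3.141, -0.0, -2.992]
ft_force: [-0.5, -0.6, -0.4]
width: 0.0852
grasp_force: 0.0
row [ -1.86 -11.16   0.02] [ 0.01 -0.   -0.09] | need 9.048154835467527 0.051965172887292445 w 0.08519010389959533 t 1.1
```

```bash
python3 -m creep '[[[-1.86,-11.15,0,0,0,-0.1,85],[-1.86,-11.15,0,0,0,-0.1,85],[-1.86,-11.15,0,0,0,-0.1,85],[-1.86,-11.15,0,0,0,-0.1,85],[-1.86,-11.15,0,0,0,-0.1,85],[-1.86,-11.15,0,0,0,-0.1,85],[-1.86,-11.15,0,0,0,-0.1,85],[-1.86,-11.15,0,0,0,-0.1,85],[-1.86,-11.15,0,0,0,-0.1,85],[-1.86,-11.15,0,0,0,-0.1,85],[-1.86,-11.15,0,0,0,-0.1,85],[-1.86,-11.15,0,0,0,-0.1,85]]]'; python3 - <<'E'
from h import *
f=cam('wrist');cv2.imwrite('pics/w1.png',f['image'][:,:,::-1]);np.save('w1.npy',f,allow_pickle=True)
print(f['fx'],f['cx'],f['cy'],f['T'].round(4))
E
```

```text
clock: 2.3
tool_pos: [0.5012, -0.2265, 0.3006]
ee_rot: [3.14, -0.001, -2.978]
ft_force: [-0.2, -0.0, -0.9]
width: 0.0852
grasp_force: 0.0
297.3186396354542 251.58154546871296 191.77406039620544 [[-0.1619 -0.9432 -0.2902  0.4271]
 [ 0.9868 -0.1538 -0.0506 -0.2378]
 [ 0.0031 -0.2946  0.9556  0.4434]
 [ 0.      0.      0.      1.    ]]
```

View pics/w1.png

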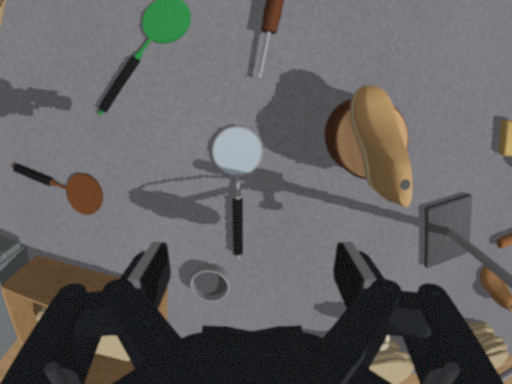

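The wrist view shows the mirror glass at (237,150) and its grip from (237,198) to (238,254). The last with its log is at (370,140), and the stand base is at (447,230).

```bash
cat >> h.py <<'E'
def fray(f,u,v):
    x,y=(u-f['cx'])/f['fx'],(v-f['cy'])/f['fy'];th=np.hypot(x,y);k=np.sin(th)/max(th,1e-9)
    return f['T'][:3,:3]@np.array([x*k,-y*k,-np.cos(th)]),f['T'][:3,3]
def fplane(f,u,v,z):
    d,o=fray(f,u,v);return o+d*(z-o[2])/d[2]
E
python3 - <<'E'
from h import *
f=np.load('w1.npy',allow_pickle=True).item();I=f['image'].astype(int)
v,u=np.mgrid[:384,:512]
def pts(k,z):
    vs,us=np.nonzero(k);return np.array([fplane(f,a,b,z) for a,b in zip(us,vs)])
W=pts((I[...,2]>150)&(I[...,2]>I[...,0]+5)&(np.hypot(u-237,v-150)<32),.009);print('glass',len(W),W.mean(0),cv2.minEnclosingCircle((W[:,:2]*1000).astype(np.float32)))
g=W.mean(0)
W=pts((I.sum(-1)<110)&(abs(u-237)<10)&(v>192)&(v<262),.012);rr=cv2.minAreaRect((W[:,:2]*1000).astype(np.float32));print('grip',len(W),rr)
c=np.array(rr[0])/1000;d=c-g[:2];print('yaw',np.degrees(np.arctan2(d[1],d[0])),np.linalg.norm(d))
W=pts((abs(I-np.median(I[225:245,430:445].reshape(-1,3),axis=0)).sum(-1)<25)&(u>418)&(u<475)&(v>190)&(v<270),.014);print('base',len(W),cv2.minAreaRect((W[:,:2]*1000).astype(np.float32)))
d=down(np.radians(180)+np.arctan2(d[1],d[0]));p=np.r_[g[:2]-.112*d[:2,0],.08];print(p);go(p,d)
E
```

```text
glass 1746 [ 0.49790598 -0.24612919  0.009     ] ((500.34130859375, -245.9987335205078), 36.38620376586914)
grip 368 ((620.4666748046875, -228.4031219482422), (92.37067413330078, 11.754260063171387), 9.690882682800293)
yaw 8.229674823597897 0.12383593025199677
base 1720 ((578.3320922851562, 170.3673553466797), (157.8662109375, 144.8834228515625), 23.652881622314453)
[ 0.60875263 -0.23009734  0.08      ]
row [-2.64 -0.53  5.52] [ 0.01 -0.    0.23] | need 4.916346774659535 0.13384805031446537 w 0.08501537155284133 t 2.35
```

```bash
python3 -m creep '[[[-2.65,-0.53,5.5,0,0,0.15,85],[-2.65,-0.53,5.5,0,0,0.15,85],[-2.65,-0.53,5.5,0,0,0.15,85],[-2.65,-0.53,5.5,0,0,0.15,85],[-2.65,-0.53,5.5,0,0,0.15,85],[-2.65,-0.53,5.5,0,0,0.15,60],[-2.65,-0.53,5.5,0,0,0.15,50],[-2.65,-0.53,5.5,0,0,0.15,50]]]'; python3 - <<'E'
from h import *
f=cam('wrist');cv2.imwrite('pics/w2.png',f['image'][:,:,::-1]);go([.609,-.230,.003],down(np.radians(189)))
E
```

```text
clock: 3.15
tool_pos: [0.6103, -0.2325, 0.0843]
ee_rot: [-3.139, 0.003, -2.992]
ft_force: [0.7, -0.1, 1.7]
width: 0.0503
grasp_force: 0.0
row [0.04 0.09 2.05] [-0.04  0.05 -0.1 ] | need 1.6412588991940618 0.06648904024628377 w 0.04959261372008012 t 3.2
```

View pics/w2.png

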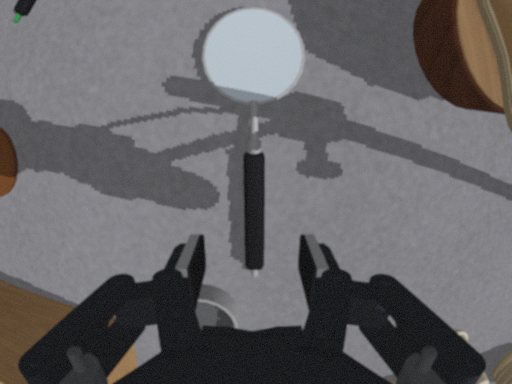

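```bash
python3 -m creep '[[[0,0,1,0,0,-0.1,50],[0,0,1.5,0,0,-0.1,50],[0,0,1.9,0,0,-0.1,50],[0,0,1.9,0,0,-0.1,50],[0,0,1.9,0,0,-0.1,50],[0,0,1.9,0,0,-0.1,50]]]'; python3 - <<'E'
from h import *
go([.609,-.230,.002],down(np.radians(189)))
E
```

```text
clock: 3.8
tool_pos: [0.6104, -0.2336, 0.0075]
ee_rot: [-3.139, 0.003, -2.985]
ft_force: [1.0, 0.1, -1.0]
width: 0.0501
grasp_force: 0.0
row [0.02 0.09 0.14] [-0.03  0.03 -0.  ] | need 0.13398155751993696 0.023542993227507622 w 0.05010680744756896 t 3.8
```

```bash
python3 -m creep '[[[0,0.05,0.12,0,0,0,50],[0,0.05,0.12,0,0,0,35],[0,0.05,0.12,0,0,0,20],[0,0.05,0.12,0,0,0,5],[0,0.05,0.12,0,0,0,5],[0,0.05,0.12,0,0,0,5],[0,0.05,0.12,0,0,0,5],[0,0.05,0.12,0,0,0,5]]]'
```

```text
clock: 4.6
tool_pos: [0.6091, -0.2308, 0.0008]
ee_rot: [-3.141, 0.001, -2.985]
ft_force: [-0.6, 0.8, 4.3]
width: 0.0145
grasp_force: 62.0
```

```bash
python3 -m creep '[[[0,0,-0.3,0,0,0,5],[0,0,-1,0,0,0,5],[0,0,-2,0,0,0,5],[0,0,-3,0,0,0,5],[0,0,-4,0,0,0,5],[0,0,-5,0,0,0,5],[0,0,-5,0,0,0,5],[0,0,-5,0,0,0,5],[0,0,-5,0,0,0,5]]]'; python3 - <<'E'
from h import *
f=cam('wrist');cv2.imwrite('pics/w3.png',f['image'][:,:,::-1]);np.save('w3.npy',f,allow_pickle=True);s=r.state();print(s['ft_force'],s['torque'],s['width'],s['tool_pos'],s['ee_rot'])
print(f['T_tool_cam'])
E
```

```text
clock: 5.5
tool_pos: [0.6078, -0.2302, 0.199]
ee_rot: [3.14, -0.002, -2.985]
ft_force: [0.0, 0.6, -1.4]
width: 0.0142
grasp_force: 61.5
[ 0.35397121 -0.44603957 -0.7412465 ] [ 0.01507726 -0.03988529 -0.0306726 ] 0.014231725035109694 [ 0.60761536 -0.23007168  0.19844364] [ 3.13923590e+00 -2.83655968e-03 -2.98496692e+00]
[[-7.63090214e-04  9.55384244e-01  2.95364797e-01  7.51099259e-02]
 [ 9.99998638e-01  1.16124249e-03 -1.17259606e-03  1.09546669e-03]
 [-1.46326996e-03  2.95363500e-01 -9.55383829e-01 -1.42724620e-01]
 [ 0.00000000e+00  0.00000000e+00  0.00000000e+00  1.00000000e+00]]
```

View pics/w3.png

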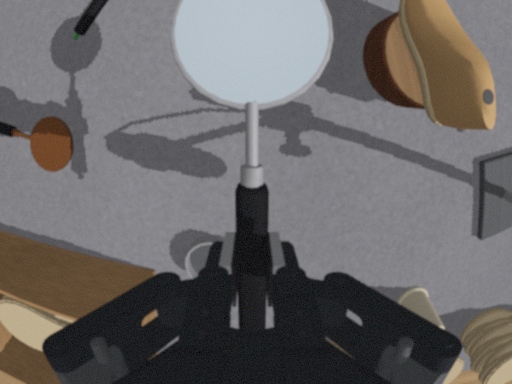

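The mirror is gripped and lifted. The head is at about (252,30), partly cut by the image top, and the stem is straight along u≈251. Next I fit the glass pose in the tool frame.

```bash
cat >> h.py <<'E'
def glass_in_tool(f):
    I=f['image'].astype(int);D=f['depth'];u=np.arange(512)[None]+0*D
    m=((I[...,2]>150)&(I[...,2]>I[...,0]+5)&(abs(I[...,0]-I[...,2])<70)&(D>.05)&(D<.25)).astype(np.uint8)
    n,l,st,_=cv2.connectedComponentsWithStats(m);k=l==1+np.argmax(st[1:,4])
    g=dict(f,T=f['T_tool_cam']);vs,us=np.nonzero(k);P=[]
    for a,b in zip(us,vs):
        d,o=fray(g,a,b);c=np.cos(np.hypot(a-f['cx'],b-f['cy'])/f['fx']);P.append(o+d*D[b,a]/c)
    P=np.array(P);A=np.c_[P[:,:2],np.ones(len(P))];co=np.linalg.lstsq(A,P[:,2],rcond=None)[0]
    nrm=np.array([co[0],co[1],-1]);nrm/=np.linalg.norm(nrm)
    E=cv2.findContours(k.astype(np.uint8),0,1)[0];E=max(E,key=len)[:,0];E=E[(E[:,1]>3)]
    Q=[]
    for a,b in E:
        d,o=fray(g,a,b);N=np.array([co[0],co[1],-1]);t=-(N@o+co[2])/(N@d);Q.append(o+t*d)
    Q=np.array(Q)
    from scipy.optimize import least_squares
    c=least_squares(lambda q:np.hypot(Q[:,0]-q[0],Q[:,1]-q[1])-q[2],[.1,0,.035],loss='soft_l1',f_scale=.001).x
    ctr=np.r_[c[:2],co@[c[0],c[1],1]]
    return len(P),np.std(A@co-P[:,2]),nrm,ctr,c[2]
E
python3 - <<'E'
from h import *
f=np.load('w3.npy',allow_pickle=True).item();print(glass_in_tool(f))
E
```

```text
(13743, np.float64(0.0007028757741608462), array([ 0.00172025, -0.00163747, -0.99999718]), array([ 0.10977243,  0.00112226, -0.00799951]), np.float64(0.035278181765990714))
```

```bash
cat >> h.py <<'E'
def target(L,az,ctr,phi,off=(0,0,0),z=.1):
    u=np.array([np.cos(az),np.sin(az),0]);up=np.array([0,0,1.]);v=np.cross(up,u);n=(up-u)/2**.5;m=(up+u)/2**.5
    x=v*np.cos(phi)-m*np.sin(phi);Rm=np.c_[x,-np.cross(n,x),-n]
    G=np.array([L[0],L[1],z])+off[0]*u+off[1]*v+off[2]*up
    return G-Rm@np.array(ctr),Rm
E
python3 - <<'E'
from h import *
ctr=[.1098,.001,-.008];a=(np.array([.6425,.0175]),np.radians(22.4),ctr,np.radians(20))
for off in((0,-.18,.10),(0,-.18,0),(0,0,0)):
    p,Rm=target(*a,off);print(p.round(3),Rm.round(2).tolist());go(p,Rm)
E
```

```text
[ 0.78  -0.233  0.22 ] [[-0.58, 0.48, 0.65], [0.78, 0.57, 0.27], [-0.24, 0.66, -0.71]]
row [-4.24 -0.73 -0.56] [-6.22 -7.03 10.69] | need 3.4696979927033635 8.280732368388598 w 0.014231725035109694 t 5.55
[ 0.78  -0.233  0.12 ] [[-0.58, 0.48, 0.65], [0.78, 0.57, 0.27], [-0.24, 0.66, -0.71]]
row [-4.25 -0.74  1.94] [-6.22 -7.03 10.69] | need 3.7809570809100617 8.280732368388598 w 0.014231725035109694 t 5.55
[ 0.711 -0.066  0.12 ] [[-0.58, 0.48, 0.65], [0.78, 0.57, 0.27], [-0.24, 0.66, -0.71]]
row [-3.2   3.64  1.95] [-6.22 -7.03 10.69] | need 4.180289135679496 8.280732368388598 w 0.014231725035109694 t 5.55
```

```bash
python3 -m creep '[[[-4.25,-0.73,-0.56,-6.2,-7,10.7,5],[-4.25,-0.73,-0.56,-6.2,-7,10.7,5],[-4.25,-0.73,-0.56,-6.2,-7,10.7,5],[-4.25,-0.73,-0.56,-6.2,-7,10.7,5],[-4.25,-0.73,-0.56,-6.2,-7,10.7,5],[-4.25,-0.73,-0.56,-6.2,-7,10.7,5],[-4.25,-0.73,-0.56,-6.2,-7,10.7,5],[-4.25,-0.73,-0.56,-6.2,-7,10.7,5],[-4.25,-0.73,-0.56,-6.2,-7,10.7,5],[-4.25,-0.73,-0.56,-6.2,-7,10.7,5],[-4.25,-0.73,-0.56,-6.2,-7,10.7,5],[-4.25,-0.73,-0.56,-6.2,-7,10.7,5]]]'; python3 - <<'E'
from h import *
ctr=[.1098,.001,-.008];a=(np.array([.6425,.0175]),np.radians(22.4),ctr,np.radians(20))
for off in((0,-.18,.10),(0,-.10,0)):
    p,Rm=target(*a,off);go(p,Rm)
print(r.state()['joint_positions'].round(2))
f=cam('wrist');cv2.imwrite('pics/w4.png',f['image'][:,:,::-1]);np.save('w4.npy',f,allow_pickle=True);print(glass_in_tool(f))
f=cam('scene');np.save('s2.npy',f,allow_pickle=True)
E
```

```text
clock: 6.75
tool_pos: [0.7816, -0.233, 0.2228]
ee_rot: [2.389, 0.247, 2.215]
ft_force: [0.2, -0.6, -1.1]
width: 0.0144
grasp_force: 61.5
row [ 0.05 -0.06  0.02] [-0.02  0.01  0.03] | need 0.06528399467725193 0.02301764963741686 w 0.01435874061420139 t 6.75
row [ 2.54 -1.03  1.78] [-0.02  0.01  0.03] | need 2.6159473279756056 0.02301764963741686 w 0.01435874061420139 t 6.75
[-0.69  0.45  1.47  0.85  0.98 -1.84]
(8486, np.float64(0.0006792392731938605), array([ 0.00133497, -0.00191675, -0.99999727]), array([ 1.11695457e-01,  7.00851452e-05, -7.72773523e-03]), np.float64(0.030454912875229893))
```

View pics/w4.png

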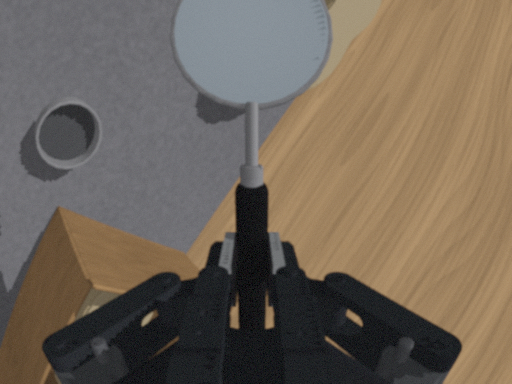

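The mirror is still held straight, with the head at (252,35) and nothing touching. I check where the thread cone is before sliding in.

```bash
python3 - <<'E'
from h import *
from scipy.optimize import least_squares
t=np.load('top.npy',allow_pickle=True).item()
for n in('top','scene'):
    P=np.load(n+'c.npy');k=(np.hypot(P[...,0]-.71,P[...,1]-.05)<.12)&(P[...,2]>.02)&(P[...,2]<.12)
    Q=P[k];print(n,len(Q),Q.mean(0).round(3),Q.min(0).round(3),Q.max(0).round(3))
print(onplane(t,229,128,0),bydepth(t,229,118))
E
```

```text
top 189 [0.771 0.061 0.066] [0.642 0.038 0.02 ] [0.796 0.146 0.106]
scene 246 [0.788 0.047 0.064] [0.764 0.03  0.02 ] [0.805 0.074 0.104]
[0.77392255 0.06009321 0.        ] [0.77495485 0.05526976 0.10492841]
```

```bash
python3 -m creep '[[[2.54,-1.03,1.78,0,0,0,5],[2.54,-1.03,1.78,0,0,0,5],[2.54,-1.03,1.78,0,0,0,5],[2.54,-1.03,1.78,0,0,0,5],[2.54,-1.03,1.78,0,0,0,5],[2.54,-1.03,1.78,0,0,0,5]]]'; python3 - <<'E'
from h import *
ctr=[.1098,.001,-.008];a=(np.array([.6425,.0175]),np.radians(22.4),ctr,np.radians(20))
p,Rm=target(*a);go(p,Rm)
E
```

```text
clock: 7.45
tool_pos: [0.7508, -0.1607, 0.1233]
ee_rot: [2.387, 0.251, 2.213]
ft_force: [-0.3, -0.4, -0.7]
width: 0.0145
grasp_force: 61.5
row [2.43 0.82 0.03] [-0.    0.07  0.05] | need 2.051428199515273 0.0465463808853693 w 0.01451713361579067 t 7.45
```

```bash
python3 -m creep '[[[0.6,0.2,0,0,0,0,5],[1.2,0.4,0,0,0,0,5],[1.8,0.6,0,0,0,0,5],[2.4,0.8,0,0,0,0,5],[2.4,0.8,0,0,0,0,5],[2.4,0.8,0,0,0,0,5],[2.4,0.8,0,0,0,0,5],[2.4,0.8,0,0,0,0,5]]]'; python3 - <<'E'
from h import *
ctr=[.1098,.001,-.008];a=(np.array([.6425,.0175]),np.radians(22.4),ctr,np.radians(20))
p,Rm=target(*a);go(p,Rm)
for n in('top','scene','wrist'):
    f=cam(n);np.save(n+'3.npy',f,allow_pickle=True)
    im=f['image'][:,:,::-1];c={'top':im[100:250,180:330],'scene':im[130:280,195:345],'wrist':im}[n]
    globals()[n]=cv2.resize(c,(390,390) if n!='wrist' else (520,390),interpolation=cv2.INTER_CUBIC)
cv2.imwrite('pics/f1.png',np.hstack([top,scene]));cv2.imwrite('pics/w5.png',wrist)
print(r.state()['joint_positions'].round(2))
E
```

```text
clock: 8.25
tool_pos: [0.7095, -0.0675, 0.1192]
ee_rot: [2.388, 0.248, 2.212]
ft_force: [-0.4, -0.7, -1.4]
width: 0.015
grasp_force: 61.5
row [-0.    0.06  0.02] [-0.01  0.04  0.02] | need 0.04687926181951112 0.02976606088656102 w 0.015027314042744705 t 8.25
[-0.52  0.35  1.87  1.08  0.68 -2.06]
```

View pics/f1.png

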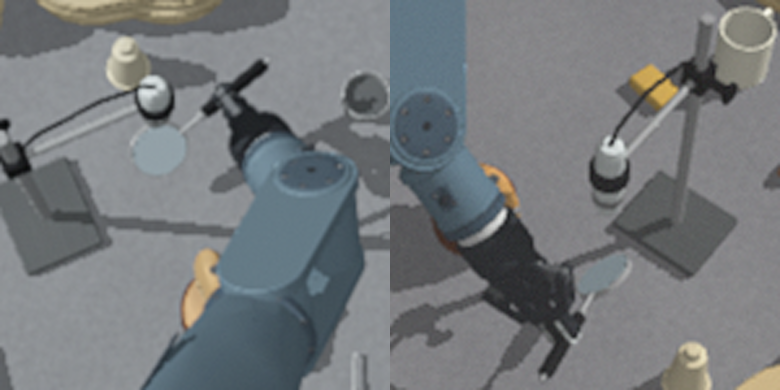

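View pics/w5.png

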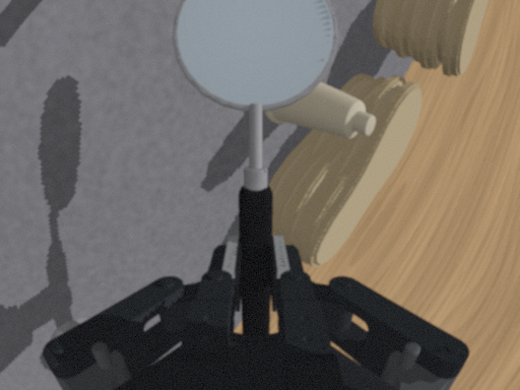

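The top view shows the glass just below the lens at crop (158,150). The scene view shows the glass at (605,272), clear of the stand. I now measure lens against glass within the same views, which cancels the calibration bias.

```bash
cat > fine.py <<'E'
from h import *
from scipy.optimize import least_squares
s=r.state();Rt=R.from_euler('xyz',s['ee_rot']).as_matrix();G=s['tool_pos']+Rt@np.array([.1098,.001,-.008]);n=-Rt[:,2]
print('G',G.round(4),'n',n.round(3))
def cloud(f):
    v,u=np.mgrid[:384,:512];d=f['depth'];P=np.stack([(u-f['cx'])/f['fx']*d,-(v-f['cy'])/f['fy']*d,-d],-1)@f['T'][:3,:3].T+f['T'][:3,3];P[d==0]=np.nan;return P
lines=[]
for nm in('top','scene'):
    f=np.load(nm+'3.npy',allow_pickle=True).item();P=cloud(f);I=f['image'].astype(int);o=f['T'][:3,3]
    k=(np.linalg.norm(P-G,axis=-1)<.06)&(abs((P-G)@n)<.012)&(I[...,2]>I[...,0]+6)&(I[...,2]>110)
    C=max(cv2.findContours(k.astype(np.uint8),0,1)[0],key=len)[:,0]
    Q=[]
    for u,v in C:
        d,_=ray(f,u,v);q=o+d*((G-o)@n)/(d@n);Q.append((q-G)@Rt[:,:2])
    Q=np.array(Q);c=least_squares(lambda q:np.hypot(Q[:,0]-q[0],Q[:,1]-q[1])-.035,[0,0],loss='soft_l1',f_scale=.0015)
    err=Rt[:,:2]@c.x;print(nm,'glass px',k.sum(),'glass err',err.round(4),'rms',np.std(c.fun).round(4),'depth err',np.median(((P-G)@n)[k]).round(4))
    bands={'top':[(.355,.385)],'scene':[(.25,.285),(.25,.30),(.335,.36)]}[nm]
    for lo,hi in bands:
        k=(np.hypot(P[...,0]-.642,P[...,1]-.016)<.032)&(P[...,2]>lo)&(P[...,2]<hi)&(I.sum(-1)>300)
        vs,us=np.nonzero(k)
        az=[]
        for w in np.unique(vs):
            q=us[vs==w]; e=[np.arctan2(*(ray(f,x,w)[0][:2])[::-1]) for x in(q.min()-.5,q.max()+.5)]
            D=np.hypot(*(np.array([.642,.016])-o[:2])); az.append([(e[0]+e[1])/2,abs(e[1]-e[0])*D,len(q)])
        az=np.array(az);a=np.median(az[:,0]);lat=np.array([-np.sin(a),np.cos(a)])
        print('  band',lo,hi,k.sum(),'width mm',(az[:,1]*1000).round(0).tolist(),'lateral of lens axis minus (.6425,.0175):',(lat@(o[:2]-[.6425,.0175])).round(4),'spread',(np.std(az[:,0])*D).round(4),'lat',lat.round(3),'glass lateral err',(lat@err[:2]).round(4))
E
python3 fine.py
```

```text
G [0.6403 0.017  0.0978] n [-0.654 -0.267  0.707]
top glass px 334 glass err [0.0017 0.0006 0.0018] rms 0.0016 depth err -0.0018
  band 0.355 0.385 97 width mm [16.0, 21.0, 27.0, 29.0, 27.0, 33.0, 33.0, 30.0, 28.0, 25.0, 14.0] lateral of lens axis minus (.6425,.0175): 0.0006 spread 0.0015 lat [-0.076  0.997] glass lateral err 0.0004
scene glass px 171 glass err [ 0.0011 -0.0049 -0.0008] rms 0.0016 depth err 0.0005
  band 0.25 0.285 40 width mm [36.0, 37.0, 37.0, 34.0, 3.0, 31.0, 31.0, 26.0, 23.0, 17.0, 6.0] lateral of lens axis minus (.6425,.0175): 0.005 spread 0.0042 lat [-0.535 -0.845] glass lateral err 0.0035
  band 0.25 0.3 71 width mm [36.0, 37.0, 37.0, 34.0, 23.0, 31.0, 31.0, 26.0, 23.0, 17.0, 6.0] lateral of lens axis minus (.6425,.0175): 0.005 spread 0.0014 lat [-0.535 -0.845] glass lateral err 0.0035
  band 0.335 0.36 64 width mm [3.0, 29.0, 29.0, 30.0, 30.0, 30.0, 30.0, 27.0, 25.0, 11.0] lateral of lens axis minus (.6425,.0175): 0.0043 spread 0.0051 lat [-0.535 -0.845] glass lateral err 0.0035
```

```bash
python3 - <<'E'
from h import *
p,Rm=target(np.array([.6406,.0175]),np.radians(22.6),[.1098,.001,-.008],np.radians(20));go(p,Rm);s=r.state();print(s['tool_pos'],p,s['qd'].round(3))
E
```

```text
row [-0.01  0.05 -0.02] [-0.03  0.05 -0.01] | need 0.04377336941487221 0.03538001021356274 w 0.014248762308932864 t 8.4
[ 0.70878313 -0.06673585  0.11832398] [ 0.70950682 -0.06594763  0.12023324] [ 0.004 -0.002  0.005  0.002  0.    -0.   ]
```

```bash
python3 -m creep '[[[0,0.05,-0.02,0,0.05,0,5],[0,0.05,-0.02,0,0.05,0,5],[0,0.05,-0.02,0,0.05,0,5],[0,0.05,-0.02,0,0.05,0,5],[0,0.05,-0.02,0,0.05,0,5],[0,0.05,-0.02,0,0.05,0,5]]]'; python3 - <<'E'
from h import *
p,Rm=target(np.array([.6406,.0175]),np.radians(22.6),[.1098,.001,-.008],np.radians(20))
A=[]
for i in range(8):
    s=r.state();Rt=R.from_euler('xyz',s['ee_rot']).as_matrix();A.append(np.r_[s['tool_pos']+Rt@[.1098,.001,-.008],-Rt[:,2]]);imaging.grab_frame('wrist')
A=np.array(A);print(A.mean(0).round(4),A.std(0).round(4));go(p,Rm)
m=A.mean(0)[3:];print(np.degrees(np.arctan2(-m[1],-m[0])),np.degrees(np.arccos(m[2])))
f=cam('wrist');print(glass_in_tool(f));print(s['ft_force'],s['qd'].round(3))
E
```

```text
clock: 9.0
tool_pos: [0.7088, -0.0649, 0.12]
ee_rot: [2.389, 0.243, 2.217]
ft_force: [1.1, 0.6, -1.2]
width: 0.0142
grasp_force: 61.5
[ 0.64    0.0186  0.0999 -0.6514 -0.271   0.7087] [0. 0. 0. 0. 0. 0.]
row [-0.03 -0.    0.  ] [-0.02 -0.01 -0.01] | need 0.02337263787767932 0.015826461392235227 w 0.014300372970502203 t 9.4
22.584618121858075 44.87245720471134
(13192, np.float64(0.0006895802432416972), array([ 1.41141382e-03, -6.19521412e-04, -9.99998812e-01]), array([ 0.11079088,  0.0005958 , -0.00775763]), np.float64(0.03441409005949283))
[ 0.63923005 -0.77480196 -0.42505057] [ 0.002 -0.001  0.     0.001  0.001 -0.002]
```

```bash
python3 -c "
from workcell import ticket
print(ticket.job_done())"
```

```text
the job is handed in; nothing more can be done
None
```

I handed the job in with the mirror held steady under the lens: measured glass height 99.9 mm, tilt 44.9° towards the tack, and centre about 1 mm from my estimate of the lens axis, though I had no bench-camera image to confirm the tack shows in the glass.

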